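# Close the herb boxes with their own lids

## Robot

A 6-joint arm with a two-finger parallel gripper is mounted at the origin on the work surface. World frame = base frame: x ahead of the robot, y to its left, z up, the work surface at z = 0. Lengths are in m, angles in rad, forces in N, time in s.
With the tool pointing down it reaches from about 0.275 to 0.725 m from the base axis. Payload 15.9 kg.
Tool frame: the origin (TCP) lies midway between the tips of the shut fingers; the grasp point (between the pads) lies 19 mm behind it; x points along the fingers, y is the direction in which the jaws open and shut, and the axes are right-handed (so a half turn about x gives the same grasp; the last joint's range is limited). The gripper opens to 85 mm and grips with 20 to 120 N. Pads are 22 mm wide; open, the fingers measure 114 mm over their backs; the gripper's body (76 mm by 85 mm) begins 54 mm behind the grasp point. The pads swing forward as they close: fully open they stand 13 mm farther back than shut.
Start: joints at [1.334, 0.213, -0.034, 1.323, 0, 1.571], TCP at [0.117, 0.486, 0.231] pointing down, gripper open.
Joint ranges: [-2.98, 2.98], [-0.74, 1.72], [-1.14, 1.35], [-2.1, 2.04], [-1.57, 1.44], [-3.14, 3.14]. Speed limits (rad/s): [1.89, 1.89, 2.39, 2.57, 3.14, 3.14].

## Interface

Orientations are given as a rotation vector (axis times angle).
In Python, from bench import r, get_obs, eyes gives the robot as it stands. Calls block until the motion is done:
- r.reach(position, orientation): joint-space move of the TCP to a pose.
- r.servo_line(position, rotation=None, max_speed=0.15): straight line of the TCP; rotation=None keeps the orientation; max_speed is the mean speed in m/s.
- r.set_joints(angles): joint-space move.
- r.gripper_to(opening): finger opening in m; the grip force is fixed at half the most; returns when the fingers have stopped.
- r.hold(seconds).
- r.ik(position, orientation): joint angles nearest the present ones, or None.
- get_obs(): the state.
- eyes.camera(name): name is "scene" or "top" or "wrist"; returns a dict with "color" (480x640x3 uint8, red, green, blue), "intrinsics" (3x3 intrinsics, pixels), "cam_to_world" (4x4, takes a point from camera to world coordinates). Camera axes: x right, y down, z forward; pixel columns grow to the right and rows downward; lengths in m; the calibration is good to about 2 mm. A picture is of the moment at which its call begins. There is no depth.
A pose or a line that the arm cannot do raises r.MotionError and nothing moves.
- r.close_job(): hands the job in, once; it reports no verdict.
Trained networks look in a picture, given as the dict that the camera call returned (one of the last four; its "shot" number tells which), for a name from the list of things; names that differ only in an ending like _2 or _b are one class to them, and where a whole thing is asked for, a point or a joint stands for the part that bears it (a point fixed in the world has none). Each returns a list of dicts, best first, with "confidence" (0 to 1); they miss things now and then, are a little off and sometimes report something else, mostly with a low value. They report only what shows in the picture. A call takes as long as a camera call.
- eyes.search_frame(picture, thing): "uv" ([column, row] in pixels, amid what is visible of it).
- eyes.cut_out(picture, thing): "pixels" (480x640 bool, what is visible of it) and "uv" ([column, row] in pixels, amid what is visible of it).
- eyes.tip_of(picture, thing): "uv" ([column, row] in pixels: a listed point, or the origin of a listed thing).
The state is a dict: "clock": time; "joints": joint angles; "joint_vel": joint speeds; "joint_efforts": joint torques, N m; "tool_pos": TCP position; "eef_rot": TCP orientation; "contact_force": force on the tool from outside, world axes, zero at the start; "moment": the same for the moment, N m; "finger_gap": finger opening in m.
Only numpy, scipy, OpenCV 4.12 (cv2) and the standard library are available. Lean on these libraries where they do the work, as an engineer would, in place of code of your own. Each camera call takes 0.05 s, during which the arm holds its last target.

## Task

Close the four open herb boxes on the counter: lay each loose wooden lid on the box of its own shape and size, centred, flat and square with the box so that the opening is covered. The long lid lies across two others: lift it off first, straight up, without dragging the lids beneath. Leave the mortar and the jar where they stand.

Things in the scene. Friction and masses are not known exactly. Their poses are not given: they have to be found in the camera images.
- long_lid: Flat red-brown wooden slab lid with a paler inlaid top, 16 mm thick, no knob or lip; origin at the centre of its underside, z up. 110 mm long (along its x), 50 mm wide (along its y). It starts as a bridge, level, its ends resting on two other lids whose centres are about 116 mm apart along its length, its underside 24 mm above the counter (16 mm above the board). Under the middle of its length a stretch of 35 mm or more is free down to the board.
- large_round_lid: Flat red-brown wooden slab lid with a paler inlaid top, 16 mm thick, no knob or lip; origin at the centre of its underside, z up. 60 mm across. At the start it lies flat, its underside 8 mm above the counter, on a fixed pale wooden sorting board (220 x 220 mm, 8 mm thick): either in one of the two places beneath an end of the long lid or alone about 100 mm to the side of that pile.
- small_round_lid: Flat red-brown wooden slab lid with a paler inlaid top, 16 mm thick, no knob or lip; origin at the centre of its underside, z up. 40 mm across. At the start it lies flat, its underside 8 mm above the counter, on a fixed pale wooden sorting board (220 x 220 mm, 8 mm thick): either in one of the two places beneath an end of the long lid or alone about 100 mm to the side of that pile.
- square_lid: Flat red-brown wooden slab lid with a paler inlaid top, 16 mm thick, no knob or lip; origin at the centre of its underside, z up. 56 x 56 mm, sides along its x and y. At the start it lies flat, its underside 8 mm above the counter, on a fixed pale wooden sorting board (220 x 220 mm, 8 mm thick): either in one of the two places beneath an end of the long lid or alone about 100 mm to the side of that pile.
- long_box: Open-topped dark brown wooden box, fixed to the counter, 55 mm high to its rim, walls 6 mm thick, some dried roots lying low inside. The origin is the centre of its underside on the counter, the rim is 55 mm above it. Outside 106 mm (along its x) x 46 mm (along its y).
- large_round_box: Open-topped dark brown wooden box, fixed to the counter, 55 mm high to its rim, walls 6 mm thick, some dried roots lying low inside. The origin is the centre of its underside on the counter, the rim is 55 mm above it. Round, 56 mm outside diameter.
- small_round_box: Open-topped dark brown wooden box, fixed to the counter, 55 mm high to its rim, walls 6 mm thick, some dried roots lying low inside. The origin is the centre of its underside on the counter, the rim is 55 mm above it. Round, 36 mm outside diameter.
- square_box: Open-topped dark brown wooden box, fixed to the counter, 55 mm high to its rim, walls 6 mm thick, some dried roots lying low inside. The origin is the centre of its underside on the counter, the rim is 55 mm above it. Outside 52 x 52 mm, sides along its x and y.
- mortar: Bystander: loose white ceramic bowl, 90 mm across the rim, 60 mm high, origin at the centre of its underside, standing at the right of the work.
- jar: Bystander: loose closed jar, light brown with a pale neck and a green lid, 68 mm across, 82 mm high, origin at the centre of its underside, standing at the left of the work.

How it is judged:
By the outcome, as a careful person would: the job done as asked, in the order asked, and still so for the second after the job is handed in, with the robot touching nothing.
It also fails if it takes over 112 s, if anything falls off the work surface, if the arm or the gripper's body presses on something with over 40 N, if the wrist force passes 120 N, or if a joint passes its speed limit or range.

## Working session

There is one attempt and no reset: what is moved stays moved. The work goes in short steps, each a Python script; the robot and the scene stay as the last script left them, time stands still between calls to the robot, and variables do not carry over. Pictures are saved under pics/ and viewed, and the job is handed in when it is done.

```bash
ls; mkdir -p pics; python3 - <<'E'
from bench import r, get_obs, eyes
import cv2
o=get_obs(); print(o['clock'],o['tool_pos'],o['eef_rot'],o['finger_gap'])
for n in ('top','scene'):
    p=eyes.camera(n); cv2.imwrite(f'pics/{n}0.png',p['color'][:,:,::-1]); print(n,p['intrinsics'],p['cam_to_world'])
E
```

```text
pics
0.0 [0.11721134 0.48571383 0.23081354] [ 0.18505767  1.56291847 -0.18681477] 0.08557394531164315
top [[479.53394763   0.         323.03523121]
 [  0.         479.53394763 240.52636994]
 [  0.           0.           1.        ]] [[ 1.61315786e-04 -9.81065327e-01  1.93677046e-01  3.52234143e-01]
 [-9.99890805e-01  2.70366745e-03  1.45281675e-02  2.21075923e-03]
 [-1.47767197e-02 -1.93658241e-01 -9.80957764e-01  1.10893795e+00]
 [ 0.00000000e+00  0.00000000e+00  0.00000000e+00  1.00000000e+00]]
scene [[581.09760079   0.         318.36399261]
 [  0.         581.09760079 234.57757527]
 [  0.           0.           1.        ]] [[-0.10140663  0.74605095 -0.65812208  1.4419677 ]
 [ 0.99467741  0.08817788 -0.05330575  0.07676605]
 [ 0.018263   -0.66002473 -0.75102185  1.08195908]
 [ 0.          0.          0.          1.        ]]
```

View pics/top0.png

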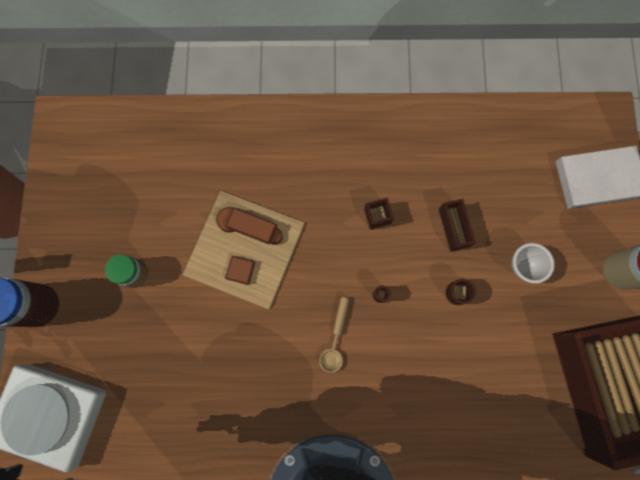

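View pics/scene0.png

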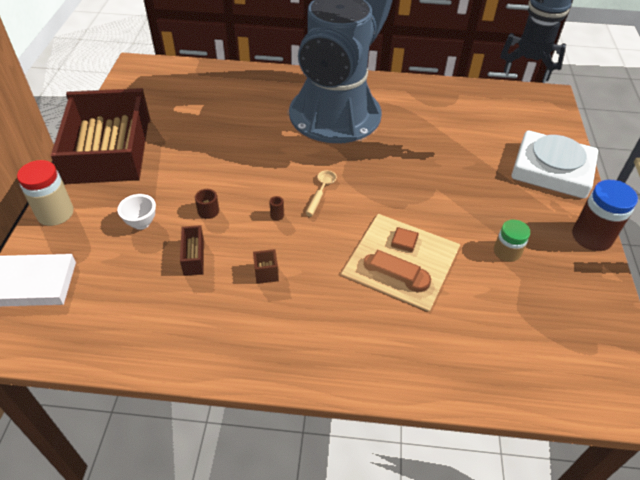

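```bash
cat > h.py <<'E'
from bench import r, get_obs, eyes
import numpy as np, cv2
from scipy.spatial.transform import Rotation as R
from scipy.optimize import least_squares
def ray(p,uv,z):
    K=p['intrinsics'];T=p['cam_to_world']
    d=T[:3,:3]@np.linalg.solve(K,[uv[0],uv[1],1.]); c=T[:3,3]
    return c+d*(z-c[2])/d[2]
def proj(p,X):
    T=np.linalg.inv(p['cam_to_world']); X=X@T[:3,:3].T+T[:3,3]
    u=X@p['intrinsics'].T; return u[:,:2]/u[:,2:]
# half sizes, or radius; z bottom/top
S=dict(long_lid=(.055,.025),large_round_lid=.03,small_round_lid=.02,square_lid=(.028,.028),
 long_box=(.053,.023),large_round_box=.028,small_round_box=.018,square_box=(.026,.026))
def outline(n):
    s=S[n]
    if isinstance(s,tuple): return np.array([[1,1],[-1,1],[-1,-1],[1,-1]])*np.array(s)
    a=np.linspace(0,2*np.pi,72,endpoint=False); return s*np.c_[np.cos(a),np.sin(a)]
def model(p,n,q,z0,z1):
    o=outline(n); c,s=np.cos(q[2]),np.sin(q[2]); o=o@np.array([[c,s],[-s,c]])+q[:2]
    X=np.vstack([np.c_[o,np.full(len(o),z)] for z in (z0,z1)])
    return cv2.convexHull(proj(p,X).astype(np.float32))
def fit(p,n,z0,z1,pixels=None,uv=None,dbg=None):
    if pixels is None:
        c=eyes.cut_out(p,n)
        if not c: return None
        pixels=c[0]['pixels'];uv=c[0]['uv'];conf=[round(k['confidence'],2) for k in c]
    else: conf=None
    cs,_=cv2.findContours(pixels.astype(np.uint8),cv2.RETR_EXTERNAL,cv2.CHAIN_APPROX_NONE)
    C=max(cs,key=cv2.contourArea)[:,0].astype(float)
    b=ray(p,uv,z1)
    best=None
    round_=not isinstance(S[n],tuple)
    for y0 in ([0] if round_ else np.arange(0,np.pi,np.pi/8)):
        def f(v):
            q=[v[0]/100,v[1]/100,y0 if round_ else v[2]]
            h=model(p,n,q,z0,z1)
            return [cv2.pointPolygonTest(h,(float(a),float(b)),True)-.5 for a,b in C]
        s=least_squares(f,[b[0]*100,b[1]*100]+([] if round_ else [y0]),loss='soft_l1',diff_step=1e-3)
        if best is None or s.cost<best[0]: best=(s.cost,s.x,f(s.x))
    x=best[1]; q=[x[0]/100,x[1]/100,0 if round_ else x[2]]
    if dbg is not None: cv2.polylines(dbg,[np.round(model(p,n,q,z0,z1)).astype(np.int32)],True,(0,255,0),1)
    print(n,np.round(q,4),'deg',round(np.degrees(q[2]),1),'rms px',round(float(np.sqrt(np.mean(np.square(best[2])))),2),'conf',conf,'px',np.round(uv))
    return np.array(q)
def rot(yaw): # tool x down, jaws (tool y) along yaw
    y=np.array([np.cos(yaw),np.sin(yaw),0]);x=np.array([0,0,-1.])
    return R.from_matrix(np.c_[x,y,np.cross(x,y)]).as_rotvec()
def st(t=''):
    o=get_obs();print(t,'t',round(o['clock'],2),'tcp',np.round(o['tool_pos'],4),'gap',round(o['finger_gap'],4),'F',np.round(o['contact_force'],1))
E
python3 - <<'E'
from h import *
p=eyes.camera('top'); d=p['color'][:,:,::-1].copy()
fit(p,'long_lid',.024,.04,dbg=d)
fit(p,'square_lid',.008,.024,dbg=d)
for n in ('large_round_lid','small_round_lid','mortar','jar'):
    c=eyes.search_frame(p,n); print(n,[(np.round(k['uv']),round(k['confidence'],2),np.round(ray(p,k['uv'],.024),3)) for k in c])
for n in S:
    if 'box' in n: fit(p,n,0,.055,dbg=d)
w=eyes.camera('wrist'); print(w['cam_to_world'],w['intrinsics'][0,0])
o=get_obs(); print(R.from_rotvec(o['eef_rot']).as_matrix())
cv2.imwrite('pics/topfit.png',cv2.resize(d[150:350,150:510],None,fx=2,fy=2))
for p0,y in (((.45,.0,.3),0),((.45,.0,.3),1.57),((.45,.0,.3),-1.57)): print(r.ik(np.array(p0),rot(y)))
E
```

```text
long_lid [0.6    0.1837 1.1948] deg 68.5 rms px 0.57 conf [0.63] px [251. 225.]
square_lid [ 0.5004  0.209  -0.2441] deg -14.0 rms px 0.31 conf [0.87] px [242. 270.]
large_round_lid [(array([222., 216.]), 0.58, array([0.625, 0.256, 0.024]))]
small_round_lid []
mortar [(array([535., 262.]), 0.75, array([ 0.516, -0.463,  0.024]))]
jar [(array([126., 268.]), 0.66, array([0.503, 0.469, 0.024]))]
long_box [ 0.6014 -0.2895  0.224 ] deg 12.8 rms px 0.32 conf [0.6] px [457. 225.]
large_round_box [ 0.4473 -0.2894  0.    ] deg 0.0 rms px 0.36 conf [0.62, 0.52] px [464. 290.]
small_round_box [ 0.4428 -0.113   0.    ] deg 0.0 rms px 0.33 conf [0.75] px [380. 292.]
square_box [ 0.629  -0.1116  0.2845] deg 16.3 rms px 0.45 conf [0.92] px [381. 214.]
[[ 2.33347053e-01  9.26903342e-01  2.93937658e-01  4.16183434e-02]
 [ 9.72393444e-01 -2.22548339e-01 -7.01657123e-02  5.04734528e-01]
 [ 3.78504275e-04  3.02196013e-01 -9.53245732e-01  3.73757746e-01]
 [ 0.00000000e+00  0.00000000e+00  0.00000000e+00  1.00000000e+00]] 424.99640975878174
[[ 1.98030537e-05  2.34558279e-01  9.72102059e-01]
 [ 1.73051832e-05  9.72102059e-01 -2.34558280e-01]
 [-1.00000000e+00  2.14673745e-05  1.51915152e-05]]
[0.         0.108169   0.01296457 1.47559189 0.         1.57079633]
[0.00000000e+00 1.08169004e-01 1.29645668e-02 1.47559189e+00
 0.00000000e+00 7.96326795e-04]
[0.         0.108169   0.01296457 1.47559189 0.         3.14079633]
```

View pics/topfit.png

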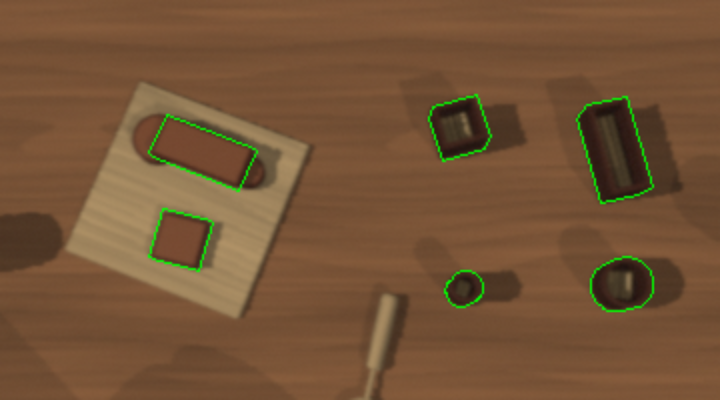

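```bash
cat > v.py <<'E'
from h import *
E
python3 - <<'E'
from h import *
import json
r.reach(np.array([.51,-.2,.25]),rot(np.pi/2)); r.hold(.3); st()
p=eyes.camera('wrist'); d=p['color'][:,:,::-1].copy()
B={n:fit(p,n,0,.055,dbg=d) for n in S if 'box' in n}
cv2.imwrite('pics/w1.png',d)
r.reach(np.array([.53,.2,.22]),rot(np.pi/2)); r.hold(.3); st()
p=eyes.camera('wrist'); d=p['color'][:,:,::-1].copy()
B['long_lid']=fit(p,'long_lid',.024,.04,dbg=d); B['square_lid']=fit(p,'square_lid',.008,.024,dbg=d)
cv2.imwrite('pics/w2.png',d)
json.dump({k:list(v) for k,v in B.items() if v is not None},open('B.json','w'))
E
```

```text
t 3.78 tcp [ 0.5101 -0.1998  0.25  ] gap 0.0854 F [-1.   0.3 -0.1]
long_box [ 0.6006 -0.287   3.3637] deg 192.7 rms px 0.42 conf [0.87] px [223. 296.]
large_round_box [ 0.4475 -0.287   0.    ] deg 0.0 rms px 1.36 conf [0.97] px [212. 128.]
small_round_box [ 0.4424 -0.1114  0.    ] deg 0.0 rms px 0.97 conf [0.55, 0.16] px [429. 118.]
square_box [ 0.6283 -0.1087  3.4062] deg 195.2 rms px 2.35 conf [0.98] px [415. 320.]
 t 5.83 tcp [0.5302 0.1995 0.2201] gap 0.0857 F [ 0.1  0.7 -0.9]
long_lid [0.5996 0.186  1.1917] deg 68.3 rms px 1.0 conf [0.68] px [302. 293.]
square_lid [ 0.4985  0.2114 -0.2386] deg -13.7 rms px 0.6 conf [0.7] px [333. 164.]
```

View pics/w1.png

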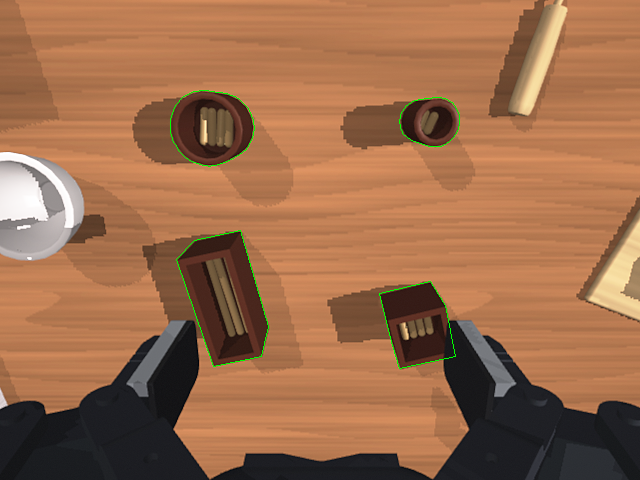

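View pics/w2.png

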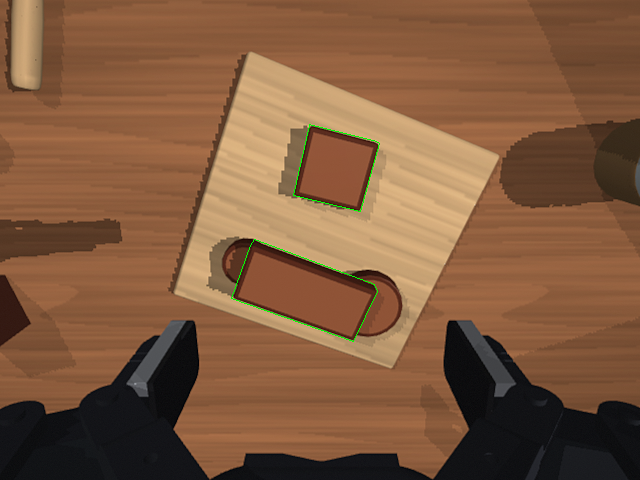

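```bash
python3 - <<'E'
from h import *
import json
B=json.load(open('B.json'))
r.reach(np.array([.53,.2,.22]),rot(-1.15)); r.hold(.3); st()
p=eyes.camera('wrist'); d=p['color'][:,:,::-1].copy()
B2={}
B2['long_lid']=fit(p,'long_lid',.024,.04,dbg=d); B2['square_lid']=fit(p,'square_lid',.008,.024,dbg=d)
cv2.imwrite('pics/w3.png',d)
r.reach(np.array([.55,-.2,.25]),rot(-np.pi/2)); r.hold(.3); st()
p=eyes.camera('wrist'); d=p['color'][:,:,::-1].copy()
for n in S:
    if 'box' in n: B2[n]=fit(p,n,0,.055,dbg=d)
cv2.imwrite('pics/w4.png',d)
json.dump({k:list(v) for k,v in B2.items() if v is not None},open('B2.json','w'))
for k in B: print(k,np.round((np.array(B2[k])-B[k])[:2]*1000,1))
E
```

```text
t 8.59 tcp [0.53 0.2  0.22] gap 0.0853 F [-0.6 -0.4  0.7]
long_lid [0.6001 0.187  1.1935] deg 68.4 rms px 0.84 conf [0.57] px [375. 132.]
 t 10.53 tcp [ 0.5502 -0.1994  0.25  ] gap 0.0854 F [-0.8  0.5 -0.2]
long_box [ 0.6017 -0.2867  0.2192] deg 12.6 rms px 0.53 conf [0.63] px [429. 141.]
large_round_box [ 0.4485 -0.2866  0.    ] deg 0.0 rms px 1.35 conf [0.69, 0.33] px [418. 310.]
small_round_box [ 0.4431 -0.1108  0.    ] deg 0.0 rms px 0.65 conf [0.58] px [225. 315.]
square_box [ 0.6293 -0.1081  0.2683] deg 15.4 rms px 0.55 conf [0.67] px [204. 102.]
long_box [1.1 0.4]
large_round_box [1.  0.4]
small_round_box [0.8 0.6]
square_box [1.  0.6]
long_lid [0.6 0.9]Traceback (most recent call last):
  File "<stdin>", line 15, in <module>
TypeError: unsupported operand type(s) for -: 'NoneType' and 'float'
```

View pics/w3.png

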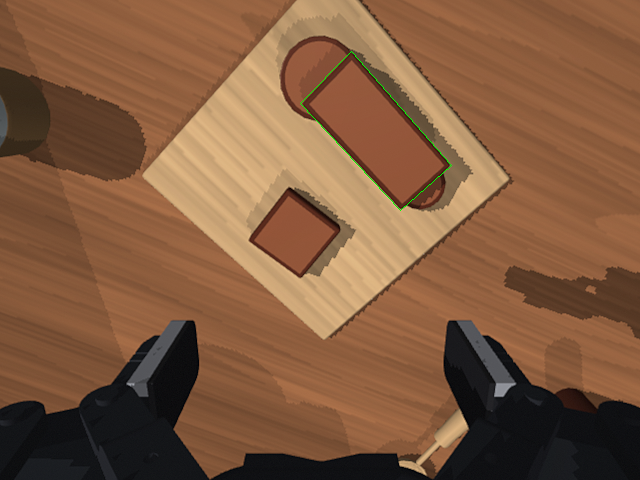

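View pics/w4.png

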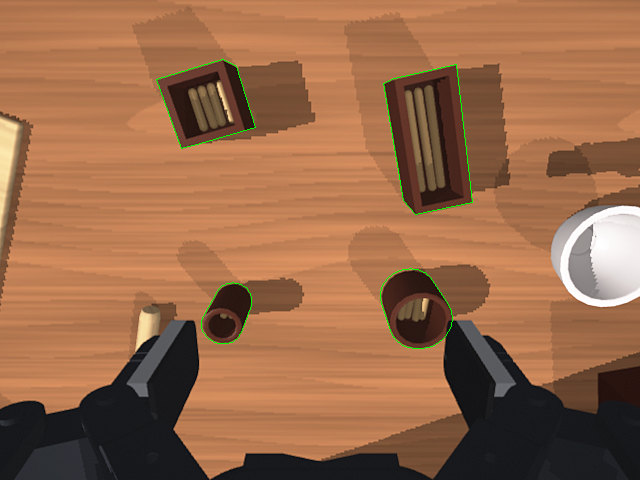

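```bash
cat >> h.py <<'E'
D=np.radians
BOX=dict(long=(.6012,-.2868,D(12.65)),square=(.6290,-.1083,D(15.3)),large=(.4480,-.2868,0),small=(.4428,-.1111,0))
def pick(x,y,jaw,z,pre=.085):
    r.reach(np.array([x,y,z+.09]),rot(jaw))
    r.gripper_to(pre) if pre<.08 else None
    r.servo_line(np.array([x,y,z]),max_speed=.12); st('down')
    r.gripper_to(0.0); st('closed')
    r.servo_line(np.array([x,y,z+.03]),max_speed=.06)
    r.servo_line(np.array([x,y,.17]),max_speed=.2); st('lifted')
def place(x,y,jaw,z,op):
    r.reach(np.array([x,y,.17]),rot(jaw))
    r.servo_line(np.array([x,y,z+.02]),max_speed=.2)
    r.hold(.15); st('above')
    r.servo_line(np.array([x,y,z]),max_speed=.03); st('down')
    r.gripper_to(op); st('open')
    r.servo_line(np.array([x,y,z+.03]),max_speed=.08)
    r.servo_line(np.array([x,y,.2]),max_speed=.25); st('up')
E
python3 - <<'E'
from h import *
pick(.5999,.1865,D(-21.65),.021)
p=eyes.camera('wrist'); cv2.imwrite('pics/w5.png',p['color'][:,:,::-1])
p=eyes.camera('top'); cv2.imwrite('pics/t5.png',cv2.resize(p['color'][150:350,150:510,::-1],None,fx=2,fy=2))
E
```

```text
down t 13.22 tcp [0.6004 0.1865 0.0218] gap 0.0855 F [-0.2  0.6  0.5]
closed t 13.65 tcp [0.6003 0.1866 0.0219] gap 0.0489 F [-3.  -0.1  9.2]
lifted t 15.04 tcp [0.5994 0.1864 0.1686] gap 0.0488 F [-0.4 -0.6 -2. ]
```

View pics/w5.png

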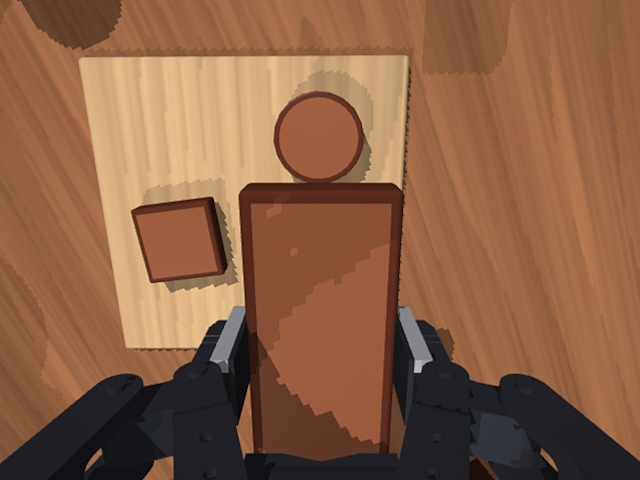

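```bash
python3 - <<'E'
from h import *
x,y,a=BOX['long']
place(x,y,a-np.pi/2,.0530,.062)
E
```

```text
above t 17.65 tcp [ 0.6022 -0.2871  0.0748] gap 0.0483 F [-0.4 -0.8 -1.4]
down t 18.47 tcp [ 0.601  -0.2867  0.0529] gap 0.0489 F [-1.1  0.9  2.5]
open t 18.75 tcp [ 0.6013 -0.2868  0.0529] gap 0.062 F [-1.1 -0.3 -0. ]
up t 19.89 tcp [ 0.6012 -0.2868  0.1995] gap 0.0618 F [ 0.4  0.4 -0.5]
```

```bash
python3 - <<'E'
from h import *
p=eyes.camera('wrist'); d=p['color'][:,:,::-1].copy(); fit(p,'long_lid',.055,.071,dbg=d); cv2.imwrite('pics/w6.png',d)
r.reach(np.array([.53,.2,.22]),rot(np.pi/2)); r.hold(.3); st()
p=eyes.camera('wrist'); d=p['color'][:,:,::-1].copy()
for n in ('square_lid','large_round_lid','small_round_lid'): fit(p,n,.008,.024,dbg=d)
cv2.imwrite('pics/w7.png',d)
E
```

```text
long_lid [ 0.6004 -0.286   0.2228] deg 12.8 rms px 0.5 conf [0.94, 0.58] px [320. 221.]
 t 22.12 tcp [0.5301 0.1997 0.2199] gap 0.0622 F [ 0.5 -0.4  0.6]
square_lid [0.4984 0.2114 1.3273] deg 76.0 rms px 0.61 conf [0.7] px [334. 166.]
large_round_lid [0.6181 0.2418 0.    ] deg 0.0 rms px 1.05 conf [0.57] px [368. 298.]
small_round_lid [0.579  0.1349 0.    ] deg 0.0 rms px 0.84 conf [0.78] px [246. 260.]
```

View pics/w6.png

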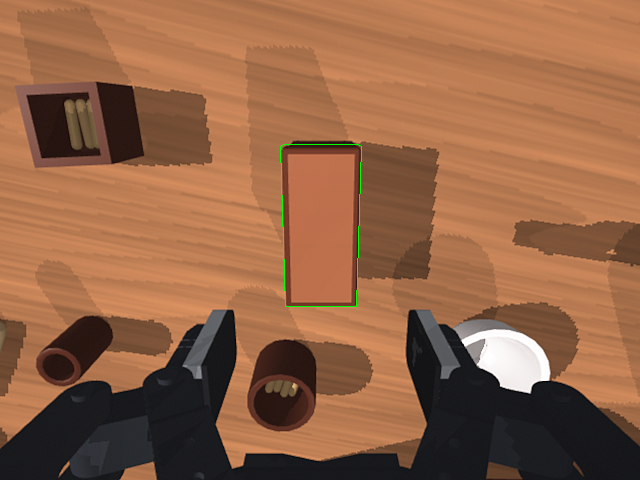

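View pics/w7.png

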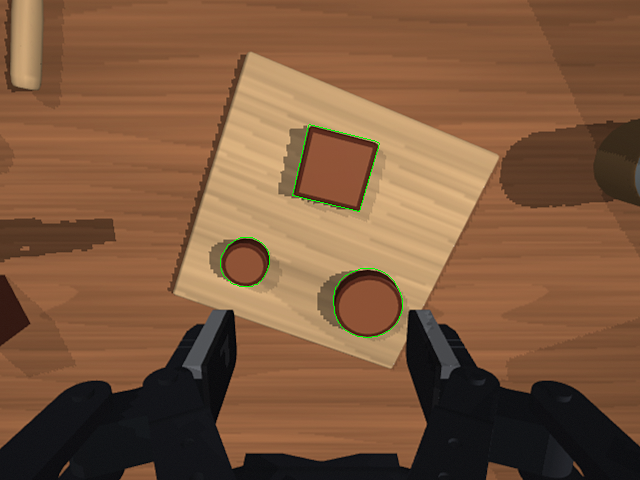

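```bash
python3 - <<'E'
from h import *
r.gripper_to(.085)
pick(.4989,.2118,D(76.1),.0075)
o=get_obs()
assert .05<o['finger_gap']<.06
x,y,a=BOX['square']
place(x,y,a+np.pi/2,.0075+.0477,.068)
p=eyes.camera('wrist'); d=p['color'][:,:,::-1].copy(); fit(p,'square_lid',.055,.071,dbg=d); cv2.imwrite('pics/w8.png',d)
E
```

```text
down t 24.16 tcp [0.4997 0.212  0.0084] gap 0.085 F [ 0.5 -0.5  1. ]
closed t 24.57 tcp [0.4993 0.2119 0.0085] gap 0.0542 F [-3.3 -0.4 11.9]
lifted t 26.04 tcp [0.4984 0.2116 0.1688] gap 0.0548 F [ 0.7  0.9 -0.1]
above t 28.12 tcp [ 0.6301 -0.1083  0.077 ] gap 0.0541 F [ 0.5 -1.1 -0.5]
down t 28.93 tcp [ 0.6286 -0.1083  0.0555] gap 0.0546 F [-5.8  0.7 10.6]
open t 29.23 tcp [ 0.6289 -0.1083  0.0549] gap 0.0683 F [ 0.2  0.  -0.5]
up t 30.36 tcp [ 0.629  -0.1083  0.1997] gap 0.068 F [ 0.7 -0.3 -1.4]
square_lid [ 0.628  -0.1078  1.8408] deg 105.5 rms px 0.91 conf [0.79] px [318. 226.]
```

View pics/w8.png

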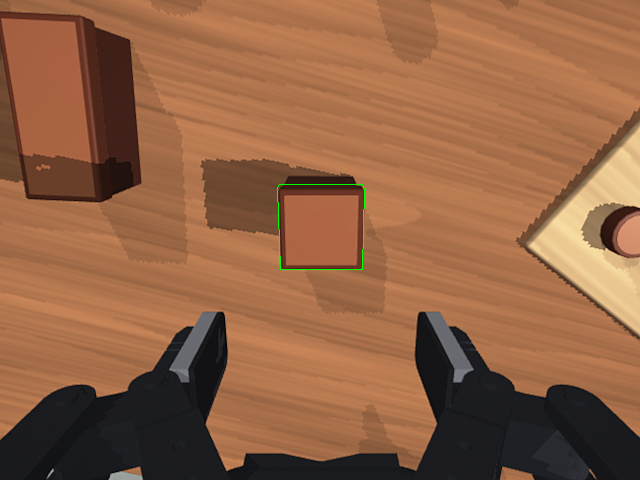

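```bash
python3 - <<'E'
from h import *
r.gripper_to(.085)
pick(.6186,.2422,D(90),.0072)
assert .054<get_obs()['finger_gap']<.064
x,y,a=BOX['large']
place(x,y,D(90),.0072+.0477,.072)
p=eyes.camera('wrist'); d=p['color'][:,:,::-1].copy(); fit(p,'large_round_lid',.055,.071,dbg=d); cv2.imwrite('pics/w9.png',d)
r.gripper_to(.065)
pick(.5795,.1353,D(90),.0085)
assert .035<get_obs()['finger_gap']<.044
x,y,a=BOX['small']
place(x,y,D(90),.0085+.0475,.052)
p=eyes.camera('wrist'); d=p['color'][:,:,::-1].copy(); fit(p,'small_round_lid',.055,.071,dbg=d); cv2.imwrite('pics/w10.png',d)
r.reach(np.array([.55,-.2,.25]),rot(-np.pi/2)); r.hold(.3); st()
p=eyes.camera('wrist'); d=p['color'][:,:,::-1].copy()
for n in S:
    if 'lid' in n: fit(p,n,.055,.071,dbg=d)
cv2.imwrite('pics/w11.png',d)
E
```

```text
down t 33.04 tcp [0.6192 0.2423 0.0081] gap 0.0849 F [ 0.5 -0.5  0.8]
closed t 33.43 tcp [0.6191 0.2424 0.0088] gap 0.0572 F [-4.6 -2.4 15.1]
lifted t 34.9 tcp [0.6181 0.242  0.1686] gap 0.0567 F [-0.5  0.1 -1.2]
above t 37.67 tcp [ 0.449  -0.2873  0.0764] gap 0.0574 F [ 0.6 -0.4 -0.6]
down t 38.49 tcp [ 0.4478 -0.2867  0.0558] gap 0.057 F [-8.5  5.3 24. ]
open t 38.79 tcp [ 0.4479 -0.2868  0.0546] gap 0.0722 F [ 0.2 -0.9  1. ]
up t 39.92 tcp [ 0.4479 -0.2867  0.1995] gap 0.072 F [-0.5  0.2 -0.9]
down t 42.83 tcp [0.58   0.1353 0.0092] gap 0.0651 F [ 0.3 -0.6 -1.1]
closed t 43.2 tcp [0.5801 0.1354 0.0097] gap 0.0377 F [-3.8 -0.8 11.7]
lifted t 44.66 tcp [0.579  0.1352 0.1687] gap 0.0373 F [-0.1  0.2 -0.4]
above t 46.52 tcp [ 0.4439 -0.1112  0.0772] gap 0.0377 F [0.9 0.1 0.6]
down t 47.33 tcp [ 0.4425 -0.1111  0.0566] gap 0.0375 F [-9.8  3.3 24.9]
open t 47.62 tcp [ 0.4427 -0.1111  0.0558] gap 0.0517 F [-0.   0.1  0.4]
up t 48.76 tcp [ 0.4427 -0.1111  0.1996] gap 0.0521 F [ 0.2 -0.1 -0.3]
small_round_lid [ 0.4412 -0.1106  0.    ] deg 0.0 rms px 1.12 conf [0.75] px [320. 224.]
 t 51.73 tcp [ 0.55 -0.2   0.25] gap 0.0518 F [-0.   0.4  0.2]
long_lid [ 0.6003 -0.2857  0.226 ] deg 12.9 rms px 1.19 conf [0.68, 0.21] px [434. 142.]
large_round_lid [ 0.4461 -0.2862  0.    ] deg 0.0 rms px 9.39 conf [0.86] px [431. 308.]
small_round_lid [ 0.4676 -0.0917  0.    ] deg 0.0 rms px 5.89 conf [0.69, 0.19] px [207. 315.]
square_lid [ 0.6286 -0.1076  3.4088] deg 195.3 rms px 0.86 conf [0.92] px [195. 102.]
```

View pics/w11.png

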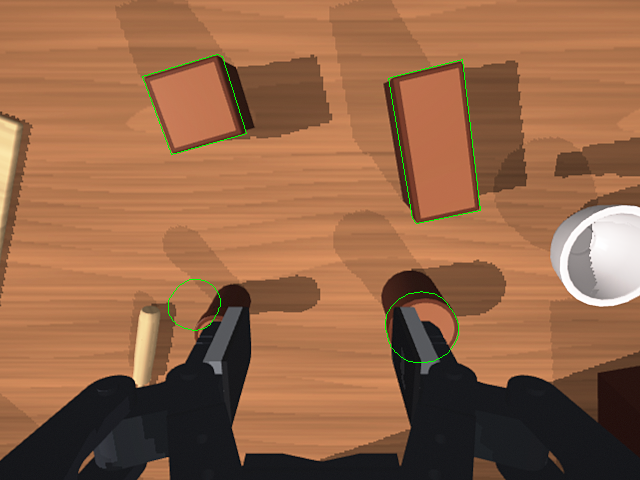

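View pics/w10.png

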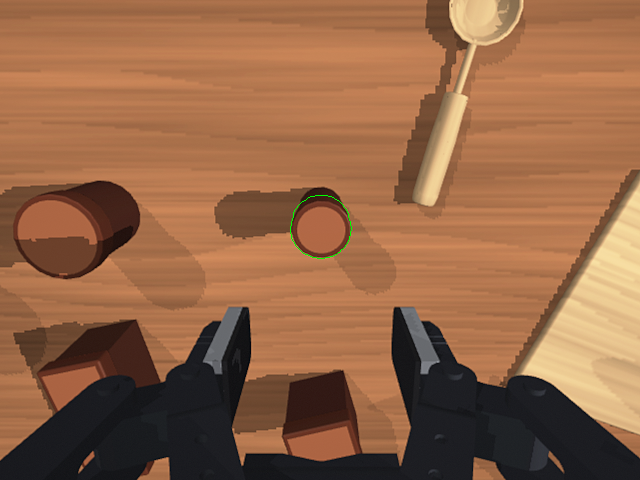

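```bash
python3 - <<'E'
from h import *
r.reach(np.array([.42,-.2,.26]),rot(np.pi/2)); r.hold(.3); st()
p=eyes.camera('wrist'); d=p['color'][:,:,::-1].copy()
for n in ('large_round_lid','small_round_lid'): fit(p,n,.055,.071,dbg=d)
cv2.imwrite('pics/w12.png',d)
r.reach(np.array([.45,-.2,.26]),rot(-np.pi/2)) if 0 else r.reach(np.array([.5,-.05,.26]),rot(0)); r.hold(.3); st()
p=eyes.camera('wrist'); d=p['color'][:,:,::-1].copy()
for n in ('large_round_lid','small_round_lid','square_lid','long_lid'): fit(p,n,.055,.071,dbg=d)
cv2.imwrite('pics/w13.png',d)
r.reach(np.array([.3,.3,.3]),rot(np.pi/2)); r.hold(.3); st()
p=eyes.camera('top'); d=p['color'][:,:,::-1].copy()
for n in ('large_round_lid','small_round_lid','square_lid','long_lid'): fit(p,n,.055,.071,dbg=d)
for n in ('mortar','jar'): print(n,[np.round(k['uv']) for k in eyes.search_frame(p,n)])
cv2.imwrite('pics/t14.png',cv2.resize(d[150:350,310:580],None,fx=2.9,fy=2.9))
E
```

```text
t 55.0 tcp [ 0.42 -0.2   0.26] gap 0.0523 F [-0.4 -0.2  0.3]
large_round_lid [ 0.4469 -0.286   0.    ] deg 0.0 rms px 0.72 conf [0.68] px [215. 236.]
small_round_lid [ 0.4411 -0.1106  0.    ] deg 0.0 rms px 0.96 conf [0.83] px [429. 231.]
 t 57.12 tcp [ 0.5    -0.0501  0.26  ] gap 0.0518 F [ 0.5 -1.1 -0.6]
large_round_lid [ 0.4478 -0.2847  0.    ] deg 0.0 rms px 8.1 conf [0.58] px [268. 432.]
small_round_lid [ 0.4417 -0.11    0.    ] deg 0.0 rms px 0.97 conf [0.91] px [256. 275.]
square_lid [ 0.6279 -0.1069  1.8411] deg 105.5 rms px 1.06 conf [0.88] px [469. 272.]
long_lid [ 0.5606 -0.2353  4.8484] deg 277.8 rms px 9.9 conf [0.65] px [387. 436.]
 t 59.17 tcp [0.3003 0.2997 0.2999] gap 0.0519 F [ 0.8 -1.1 -0.7]
large_round_lid [ 0.4471 -0.2881  0.    ] deg 0.0 rms px 0.42 conf [0.88] px [464. 290.]
small_round_lid [ 0.4422 -0.1129  0.    ] deg 0.0 rms px 0.51 conf [0.52] px [385. 294.]
square_lid [ 0.6291 -0.1102  0.2647] deg 15.2 rms px 0.57 conf [0.84, 0.36] px [382. 209.]
long_lid [ 0.5967 -0.2806  3.3076] deg 189.5 rms px 2.44 conf [0.71, 0.63] px [447. 232.]
mortar [array([536., 263.])]
jar [array([124., 268.])]
```

View pics/w12.png

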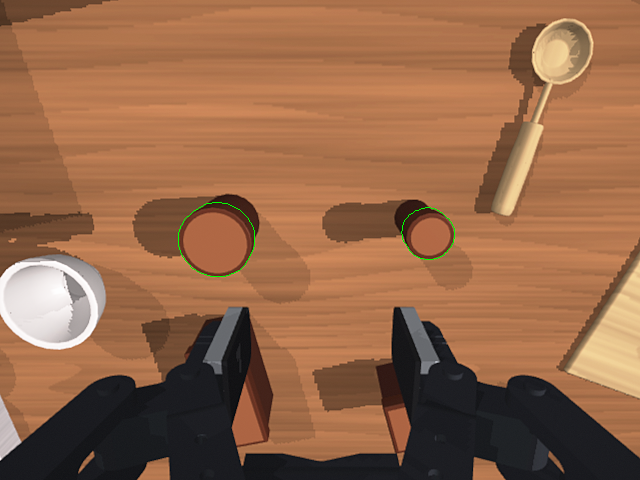

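View pics/w13.png

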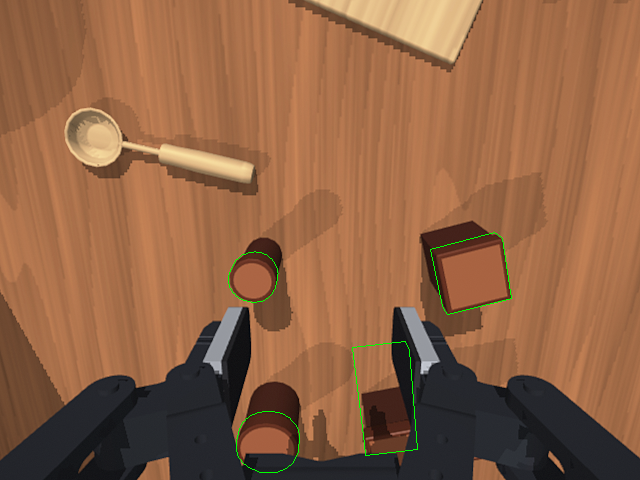

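View pics/t14.png

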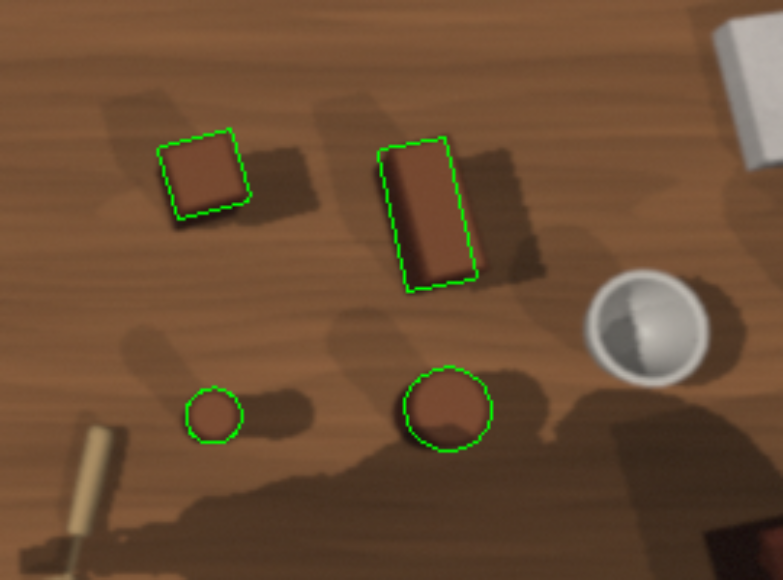

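```bash
python3 - <<'E'
from h import *
print(r.close_job()); st()
E
```

```text
the job is handed in; nothing more can be done
None
the job is handed in; nothing more can be done
```

All four boxes are closed and the job is handed in at about 59 s of the 112 s allowed. I lifted the long lid straight up first and put it on its box. The square, large round and small round lids followed, each on its own box.

**Final checks:** I compared each lid with its box, measured before it was covered, in the same camera.
- **Position:** the large round, small round and square lids are within about 1.5 mm of centre. The long lid is within about 1.7 mm, measured with the wrist camera only.
- **Angle:** the square and long lids are within about 0.3° of their boxes. No lid looked tilted in the pictures.
- **Bystanders:** the mortar and jar were found within 2 px of where they started. The arm ended well clear of everything.
- **Force:** the largest force at the samples I logged was about 27 N at the wrist (on the small round lid), against the 120 N limit.

**Checks that failed or disagreed:**
- The final top-camera fit of the long lid was bad because its outline took in the box wall, so I did not count it.
- Some wrist fits failed where the gripper blocked the view: both round lids in one picture, and the large round and long lids in another. The large round lid also went undetected once. Clear views of the same lids gave good fits.
- The top and wrist cameras differ by about 2.5 mm in y. I used the wrist values, which agreed to about 1 mm when the camera was turned around.

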